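Set a lock cylinder in its holder and hold the pin kit open

ROBOT

A 6-joint arm with a two-finger parallel gripper is mounted at the origin on a cart in front of the work surface, level with it; the furniture and walls round the work are solid. World frame = base frame: x ahead of the robot, y to its left, z up, the work surface at z = 0. Lengths are in m, angles in rad, forces in N, time in s.
With the tool pointing down it reaches from about 0.35 to 0.725 m from the base axis. Payload 4.3 kg.
Tool frame: the origin (TCP) lies between the finger pads; the fingertips stand 25 mm ahead of it and the grasp point (between the pads) lies 6 mm ahead of it (bot.nose_length is the distance from the TCP to the fingertips, in m); x points along the fingers, y is the direction in which the jaws open and shut, and the axes are right-handed (so a half turn about x gives the same grasp; the last joint's range is limited). The gripper opens to 85 mm and grips with 20 to 120 N. Pads are 22 mm wide; open, the fingers measure 114 mm over their backs; the gripper's body (76 mm by 85 mm) begins 54 mm behind the grasp point. The pads swing forward as they close: fully open they stand 13 mm farther back than shut.
Start: joints at [-1.42, 0.377, 0.081, 1.274, 0, 1.46], TCP at [0.148, -0.556, 0.256] pointing down, gripper open.
Joint ranges: [-2.72, 2.72], [-0.84, 1.66], [-1.02, 1.22], [-1.77, 2.12], [-1.37, 1.28], [-3.14, 3.14]. Speed limits (rad/s): [2.57, 2.57, 3.14, 3.14, 3.14, 3.14].

INTERFACE

Orientations are given as a rotation vector (axis times angle).
In Python, from bench import bot, optics, hand_in, trace gives the robot as it stands. The module is installed in compiled form; this text tells all that it offers.
- The arm moves only by the shell command python3 -m handwheel 'ROWS' [OPENING]. ROWS is JSON, a list of rows, each an object with "linear": the shift along the tool's x, y, z in cm, a list of three; "turn": the turn about the tool's x in degrees. In form: [{"linear": [x, y, z], "turn": turn}, ...]. A call has 1 to 10 rows; each row shifts and turns the commanded pose from where the row before left it, along the tool's axes as they then stand; what a row does not reach is not made up. A row lasts 1/10 s, in which the tool goes at most 50 mm and 8.59 degrees, less where a joint would pass 70% of its speed; a pose out of reach is approached as far as the arm can. A call is refused whole if a number of a shift passes 5 or a number of a turn 8.59, either way. A call with a gripper value outside its range is refused whole. OPENING is the opening, from 0 (shut) to 1 (fully open), set as the call begins (- or left out, the last holds). The fingers move at their own pace and stop on an object; the grip force is fixed at half the most. Time passes only in rows, so rows that do not move let the fingers close. It gives the time, the measured TCP pose, the force and the opening at its end, in the units of the state.
- bot.observe(): the state, without advancing time (a new reading comes with each control period).
- optics.grab_frame(name): name is "scene" or "top" or "wrist"; returns (picture, depth): 480x640x3 uint8, blue, green, red; 480x640 float32, m along the optical axis (not along the pixel's ray), 0 where there is no reading.
- optics.calibration(name): a dict with "K" (3x3 intrinsics, pixels), "rvec" (rotation vector, rad) and "tvec" (3), from world to camera coordinates, as OpenCV has them. Camera axes: x right, y down, z forward; pixel columns grow to the right and rows downward; lengths in m; the calibration is good to about 2 mm. A picture is of the moment at which its call begins: read the wrist's pose just before it. calibration takes no time and is no camera call; for the wrist camera it gives the pose at the moment of the call.
- hand_in(): hands the job in, once; it reports no verdict.
Trained networks look in the newest picture that a camera, given by its name, has taken for a name from the list of things; names that differ only in an ending like _2 or _b are one class to them, and where a whole thing is asked for, a point or a joint stands for the part that bears it (a point fixed in the world has none). Each returns a list of dicts, best first, with "score" (0 to 1); they miss things now and then, are a little off and sometimes report something else, mostly with a low value. They report only what shows in the picture. A call takes as long as a camera call. They do not tell look-alikes from the thing itself.
- trace(camera, thing): "pixels" (480x640 bool, what is visible of it) and "uv" ([column, row] in pixels, amid what is visible of it).
The state is a dict: "time_s": time; "qpos": joint angles; "joint_velocities": joint speeds; "tau": joint torques, N m; "tool_pos": TCP position; "tool_rot": TCP orientation; "wrist_force": force on the tool from outside, world axes, zero at the start; "moment": the same for the moment, N m; "gripper_width": finger opening in m.
Only numpy, scipy, OpenCV 4.12 (cv2) and the standard library are available. Lean on these libraries where they do the work, as an engineer would, in place of code of your own. Each camera call takes 0.05 s, during which the arm holds its last target. There are 200 camera calls.

TASK

I am about to re-pin this lock cylinder: stand it upright, fully home, in the larger of the two round pockets of the metal holder block and let go of it. Then take the flat metal pin kit's lid by its wire pull, raise it to 60 degrees from shut and keep holding it there for me - it falls shut by itself, so finish while still holding the pull. Leave the other things on the bench where they are.

Things in the scene. Friction and masses are not known exactly. Their poses are not given: they have to be found in the camera images.
- lock_cylinder: The only loose brass lock cylinder, 110 g nominal, standing on its narrow end: 30 mm high; its round flange at the top (24 to 28 mm above the underside) is 35 mm in diameter, below it it narrows to 29 mm at the foot. Round, so any yaw will do. Origin: centre of its underside; z up along its axis.
- holder: Fixed plain aluminium block, 64 mm (x) by 100 mm (y) by 26 mm high, with two round blind pockets in its top, both 12 mm deep: a larger one of 34 mm diameter, centred 18 mm from the block's centre along its +y axis, and a smaller one of 22 mm, 27 mm from the centre along its -y axis. Four flush screw heads at the corners. Origin: centre of its underside, z up.
- pocket (a point): Centre of the floor of the holder's larger pocket, 14 mm above the bench and 12 mm below the block's top. A seated cylinder has its origin here and stands 18 mm proud of the block. Axes as the holder's.
- pin_kit: Fixed low grey sheet-metal box with a hinged lid, 100 mm (x) by 150 mm (y), 38 mm high with the lid shut. Its front, with the wire pull, is its -x side; the hinge runs along y at its +x side. Origin: centre of its underside, z up.
- lid_hinge (a point): Point on the lid's hinge axis, midway along it, 51.6 mm from the kit's origin along its +x, 34.6 mm above the bench. Fixed to the box; axes as the kit's; the hinge axis is y.
- pin_kit_lid (a joint): Lid angle in rad: 0 shut (where it starts), growing as the front edge goes up; stop at 1.658. The lid with its pull weighs about 120 g (it may vary by 15 %), has a little friction and no stay: let go anywhere below about 70 degrees it falls shut slowly.
- lid_pull: Wire pull fixed to the lid and turning with it: a U of 8 mm round steel rod lying level when the lid is shut, two side arms 48 mm apart (56 mm over their outsides) running 40 mm forward (-x of the kit) from the lid's front edge, joined by a cross bar along y. Its rod axis lies 42 mm above the bench when shut, with free air below. Its origin coincides with the kit's origin when the lid is shut.
- pull_grip (a point): Point midway between the two arms of the pull, 30 mm in front of the lid's front edge and 10 mm behind the cross bar's axis; with the lid shut 81 mm in front of the kit's origin and 42 mm above the bench. It moves with the lid, 132.8 mm from the hinge axis; x, y, z axes as the lid's (the kit's when shut).
- padlock: Bystander, leave alone: a brass padlock, 68 x 42 x 17 mm, lying or standing loose. Origin: centre of its underside.
- hex_key: Bystander, leave alone: a small hex key, 28 x 75 x 5 mm, lying or standing loose. Origin: centre of its underside.
- plug_follower: Bystander, leave alone: a thin steel rod, 100 x 12 x 12 mm, lying or standing loose. Origin: centre of its underside.
- tweezers: Bystander, leave alone: steel tweezers, 14 x 112 x 8 mm, lying or standing loose. Origin: centre of its underside.
- blank_box: Bystander, leave alone: a flat cardboard box, 59 x 101 x 30 mm, lying or standing loose. Origin: centre of its underside.
- tape_measure: Bystander, leave alone: a tape measure, 34 x 72 x 58 mm, lying or standing loose. Origin: centre of its underside.
- pliers: Bystander, leave alone: a pair of pliers, 176 x 44 x 11 mm, lying or standing loose. Origin: centre of its underside.
Mind the look-alikes: they are no part of the job. What is shaped like the lock_cylinder but brown is not meant.

How it is judged:
By the outcome, as a careful person would: the job done as asked, in the order asked, and still so for the second after the job is handed in, while the arm keeps its last pose, push and grip.
It also fails if it takes over 67 s, if anything falls off the work surface, if the arm or the gripper's body presses on something with over 40 N, if the wrist force passes 120 N, or if a joint passes its speed limit or range.

## Working session

There is one attempt and no reset: what is moved stays moved. The work goes in short steps, Python scripts to look and compute and a shell command to move; the robot and the scene stay as the last step left them, time stands still between calls to the robot, and variables do not carry over. Pictures are saved under pics/ and viewed, on a budget of 10 in all, crops included, one or two more only if the job needs it, and the job is handed in when it is done.

```bash
mkdir -p pics
cat > h.py <<'E'
import numpy as np, cv2
from bench import bot, optics, trace
def cloud(name,d,cal=None):
    c=cal or optics.calibration(name); K=np.array(c["K"]);R=cv2.Rodrigues(np.array(c["rvec"],float))[0];t=np.array(c["tvec"],float).ravel()
    v,u=np.mgrid[:480,:640]
    P=np.stack([(u-K[0,2])/K[0,0]*d,(v-K[1,2])/K[1,1]*d,d],-1)
    W=(P-t)@R; W[d<=0]=np.nan
    return W
def proj(name,p):
    c=optics.calibration(name)
    return cv2.projectPoints(np.array(p,float).reshape(-1,1,3),np.array(c["rvec"],float),np.array(c["tvec"],float),np.array(c["K"]),None)[0].reshape(-1,2)
E
python3 - <<'E'
from h import *
ims=[]
for n in("scene","top"):
    im,d=optics.grab_frame(n); cv2.imwrite(f"pics/{n}0.png",im); np.save(n+"0.npy",d)
    W=cloud(n,d)
    for th in("lock_cylinder","holder","pin_kit","lid_pull"):
        for r in trace(n,th)[:3]:
            m=r["pixels"]; Q=W[m]; print(n,th,round(r["score"],2),np.round(r["uv"]),m.sum(),np.round(np.nanmedian(Q,0),3),np.round(np.nanpercentile(Q,[2,98],axis=0),3).tolist())
print(bot.observe()); print(bot.nose_length)
E
```

```text
scene lock_cylinder 0.64 [464. 314.] 219 [ 0.449 -0.359  0.024] [[0.44, -0.373, 0.0], [0.472, -0.344, 0.032]]
scene lock_cylinder 0.57 [421. 304.] 204 [ 0.448 -0.267  0.026] [[0.438, -0.281, -0.0], [0.521, -0.252, 0.032]]
scene lock_cylinder 0.22 [247. 276.] 79 [0.392 0.194 0.006] [[0.359, 0.188, -0.0], [0.426, 0.207, 0.01]]
scene holder 0.57 [158. 246.] 95 [0.396 0.564 0.009] [[0.361, 0.522, -0.0], [0.436, 0.596, 0.014]]
scene holder 0.54 [384. 308.] 334 [ 0.399 -0.19   0.013] [[0.378, -0.214, -0.001], [0.44, -0.153, 0.019]]
top lock_cylinder 0.5 [473. 267.] 128 [ 0.458 -0.353  0.028] [[0.443, -0.369, 0.006], [0.473, -0.339, 0.034]]
top lock_cylinder 0.29 [380. 259.] 866 [ 0.484 -0.094  0.024] [[0.447, -0.141, 0.009], [0.518, -0.044, 0.03]]
top holder 0.82 [377. 259.] 898 [ 0.483 -0.094  0.024] [[0.447, -0.143, 0.001], [0.518, -0.044, 0.03]]
top holder 0.46 [224. 259.] 2281 [0.487 0.332 0.038] [[0.409, 0.26, 0.023], [0.55, 0.409, 0.046]]
top lid_pull 0.7 [287. 259.] 145 [0.486 0.159 0.011] [[0.444, 0.148, 0.001], [0.531, 0.17, 0.015]]
top lid_pull 0.68 [221. 286.] 187 [0.43  0.315 0.044] [[0.4, 0.284, -0.001], [0.465, 0.351, 0.049]]
{'time_s': 0.5, 'qpos': array([-1.42031474e+00,  3.77321315e-01,  8.09080731e-02,  1.27440467e+00,
        6.52786345e-06,  1.46051151e+00]), 'joint_velocities': array([-0.00231959, -0.00097271,  0.00084748, -0.00174646, -0.00021116,
       -0.00040916]), 'tau': array([-5.21044913e-04, -4.63063431e+01,  2.69885802e+01,  2.43147813e-03,
       -1.01720923e-04,  1.23845723e-06]), 'tool_pos': array([ 0.14826168, -0.55554614,  0.2562815 ]), 'tool_rot': array([ 2.08232747,  0.27307149, -2.08231468]), 'wrist_force': array([ 0.25316649,  0.19601589, -0.29227137]), 'moment': array([-0.07550197, -0.05446643,  0.04781037]), 'gripper_width': 0.08551085220718188}
0.025
```

Run:
```python
import cv2
im=cv2.imread("pics/top0.png"); cv2.imwrite("pics/v1.png",cv2.resize(im[180:360,150:520],(800,389),interpolation=cv2.INTER_CUBIC))
im=cv2.imread("pics/scene0.png"); cv2.imwrite("pics/v2.png",cv2.resize(im[210:390,340:560],(733,600),interpolation=cv2.INTER_CUBIC))
```

```text
(no output)
```

View pics/v1.png

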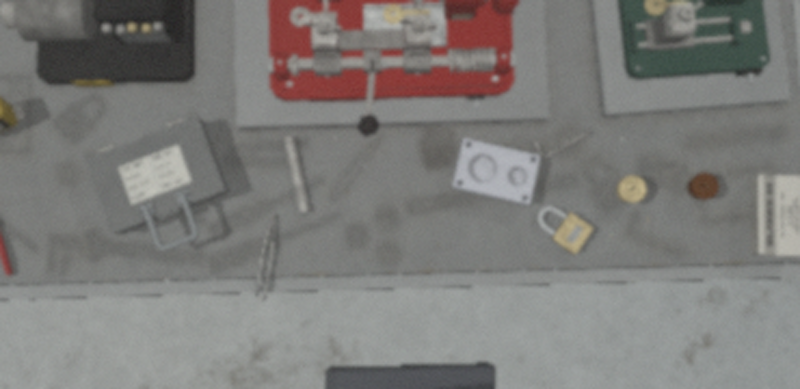

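View pics/v2.png

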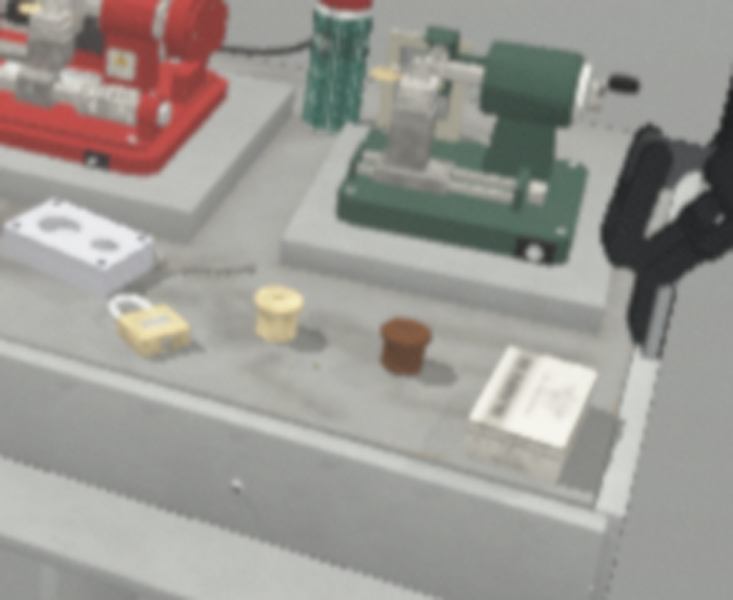

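Candidates for the cylinder, in full top pixels: the brass one at (442,267) and the brown one at (476,266). In the enlarged scene crop the one at (278,313) is brass and stands on its narrow end, so it fits. The one at (405,345) is brown and is the look-alike. The holder's larger pocket is at its left (+y) end. The kit's pull points down-right in the top view.

```bash
cat >> h.py <<'E'
def tool():
    s=bot.observe(); return np.array(s["tool_pos"]),cv2.Rodrigues(np.array(s["tool_rot"]))[0],s
def rel(p):
    t,R,s=tool(); return np.round(R.T@(np.array(p)-t)*100,2)
def ang(v):
    # turn about tool x that brings tool y along +-v
    t,R,s=tool(); w=R.T@np.array([v[0],v[1],0.]); a=np.degrees(np.arctan2(w[2],w[1])); return (a+90)%180-90
E
python3 - <<'E'
from h import *
t,R,s=tool(); print(np.round(R,2))
im=cv2.imread("pics/top0.png"); W=cloud("top",np.load("top0.npy"))
m=np.zeros((480,640),bool); m[255:280,430:455]=1
hsv=cv2.cvtColor(im,cv2.COLOR_BGR2HSV); m&=(hsv[...,1]>70)&(W[...,2]>.022)
Q=W[m]; print(m.sum(),Q.mean(0),Q.min(0),Q.max(0)); print(proj("top",[Q.mean(0)]))
c=(Q.min(0)+Q.max(0))/2
print(rel([c[0],c[1],.2]))
# tall stuff near path
for x in np.arange(.3,.8,.05): 
  k=(abs(W[...,0]-x)<.025)&(W[...,1]<-.1)&(W[...,1]>-.6); print(round(x,2), np.nanmax(W[...,2][k]).round(3) if k.any() else None)
E
```

```text
[[ 0.    0.26 -0.97]
 [ 0.   -0.97 -0.26]
 [-1.   -0.   -0.  ]]
11 [ 0.458743   -0.26275857  0.02930764] [ 0.44827302 -0.2738495   0.02629962] [ 0.46707759 -0.25296229  0.03485309]
[[441.45055096 266.09000948]]
[  5.63 -20.25 -37.43]
0.3 -0.912
0.35 0.035
0.4 0.036
0.45 0.035
0.5 0.03
0.55 0.038
0.6 0.097
0.65 0.171
0.7 0.168
0.75 0.152
```

```bash
python3 -m handwheel '[{"linear":[0.5,-2.2,-4.1],"turn":0},{"linear":[0.5,-2.2,-4.1],"turn":0},{"linear":[0.5,-2.2,-4.1],"turn":0},{"linear":[0.5,-2.2,-4.1],"turn":0},{"linear":[0.5,-2.2,-4.1],"turn":0},{"linear":[0.5,-2.2,-4.1],"turn":0},{"linear":[0.5,-2.2,-4.1],"turn":0},{"linear":[0.5,-2.2,-4.1],"turn":0},{"linear":[0.5,-2.2,-4.1],"turn":0},{"linear":[0.5,-0.4,-0.5],"turn":0}]' 1
python3 -m handwheel '[{"linear":[0,0,0],"turn":0},{"linear":[0,0,0],"turn":0},{"linear":[0,0,0],"turn":0}]'
python3 - <<'E'
from h import *
t,R,s=tool(); print(t,s["time_s"],s["wrist_force"])
cal=optics.calibration("wrist"); im,d=optics.grab_frame("wrist"); cv2.imwrite("pics/w1.png",im); np.savez("w1.npz",d=d,**cal)
W=cloud("wrist",d,cal)
for r in trace("wrist","lock_cylinder")[:3]:
    m=r["pixels"]; Q=W[m]; q=Q[Q[:,2]>.024]; print(round(r["score"],2),r["uv"],m.sum(),im[m].mean(0).round(),np.nanmedian(q,0),np.nanpercentile(q,[1,99],axis=0).round(4).tolist())
    c=np.nanpercentile(q,[1,99],axis=0).mean(0); print(c,rel([c[0],c[1],.038]))
E
```

```text
time_s: 1.5
tool_pos: [0.4606, -0.2607, 0.2062]
tool_rot: [2.081, 0.28, -2.077]
wrist_force: [-0.5, -1.2, -0.1]
gripper_width: 0.0855
time_s: 1.8
tool_pos: [0.4567, -0.2652, 0.2066]
tool_rot: [2.083, 0.27, -2.083]
wrist_force: [0.2, 0.4, -0.1]
gripper_width: 0.0853
[ 0.4567403  -0.26523664  0.20659062] 1.8 [ 0.22353052  0.3797716  -0.06412677]
0.93 [431.2, 248.2] 1435 [35. 58. 92.] [ 0.46114847 -0.35747512  0.03035832] [[0.4444, -0.3742, 0.0262], [0.4769, -0.3419, 0.0322]]
[ 0.46068491 -0.35808846  0.02923947] [16.87  9.06  2.  ]
0.64 [328.6, 219.2] 1341 [149. 197. 213.] [ 0.45999688 -0.26672631  0.0302688 ] [[0.4432, -0.283, 0.0278], [0.4759, -0.2509, 0.0319]]
[ 0.45953914 -0.26694008  0.02989147] [16.86  0.22 -0.21]
```

View pics/w1.png

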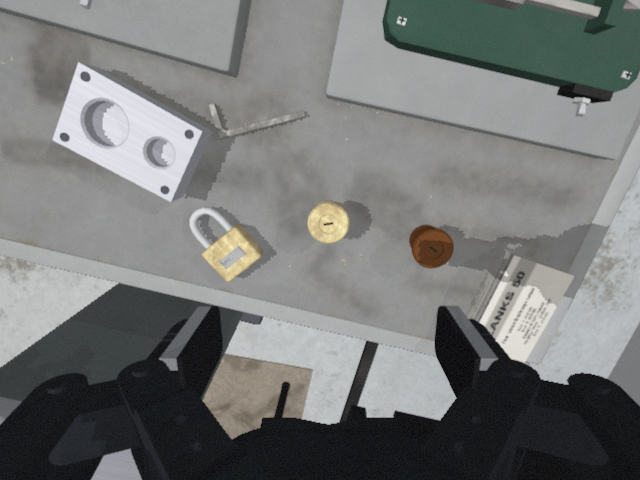

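The wrist view shows the brass cylinder at (328,219), the brown one at (431,247), the larger pocket at (105,122) and the padlock at (230,252). I'm descending on the brass one with the jaws partly closed.

```bash
python3 -m handwheel '[{"linear":[3,0.2,-0.2],"turn":0},{"linear":[4,0,0],"turn":0},{"linear":[4,0,0],"turn":0},{"linear":[3,0,0],"turn":0},{"linear":[2,0,0],"turn":0},{"linear":[0.8,0,0],"turn":0},{"linear":[0,0,0],"turn":0},{"linear":[0,0,0],"turn":0},{"linear":[0,0,0],"turn":0}]' 0.65
python3 -m handwheel '[{"linear":[0,0,0],"turn":0},{"linear":[0,0,0],"turn":0},{"linear":[0,0,0],"turn":0},{"linear":[0,0,0],"turn":0},{"linear":[0,0,0],"turn":0},{"linear":[0,0,0],"turn":0},{"linear":[0,0,0],"turn":0},{"linear":[0,0,0],"turn":0}]' 0
python3 - <<'E'
from h import *
im,d=optics.grab_frame("wrist"); cv2.imwrite("pics/w2.png",im[::1])
# holder pocket from w1
f=np.load("w1.npz"); W=cloud("wrist",f["d"],{k:f[k] for k in("K","rvec","tvec")})
im1=cv2.imread("pics/w1.png")
z=W[...,2]; blk=np.zeros_like(z,bool); blk[55:205,45:220]=1
top=blk&(z>.021)&(z<.031); floor=blk&(z>.009)&(z<.018)
pts=W[top][:,:2]; r=cv2.minAreaRect((pts*1000).astype(np.float32)); print("rect",r,np.median(z[top]))
b=cv2.boxPoints(r)/1000
print(b)
# direction long axis
e=[b[1]-b[0],b[2]-b[1]]; L=max(e,key=np.linalg.norm); L/=np.linalg.norm(L); L*=np.sign(L[1])
c=np.array(r[0])/1000; print("yaxis",L,"pocket",c+.018*L)
E
```

```text
time_s: 2.8
tool_pos: [0.4611, -0.2665, 0.0399]
tool_rot: [2.084, 0.27, -2.079]
wrist_force: [-0.2, -0.1, 0.2]
gripper_width: 0.0553
time_s: 3.6
tool_pos: [0.4608, -0.266, 0.0398]
tool_rot: [2.083, 0.271, -2.08]
wrist_force: [-1.1, 0.6, 7.9]
gripper_width: 0.0319
rect ((511.08514404296875, -102.75163269042969), (101.657470703125, 115.78781127929688), 75.26781463623047) 0.02611653684413532
[[ 0.44216868 -0.13718688]
 [ 0.55415004 -0.16663186]
 [ 0.5800016  -0.06831638]
 [ 0.46802026 -0.0388714 ]]
yaxis [-0.9671252   0.25430104] pocket [ 0.49367689 -0.09817421]
```

View pics/w2.png

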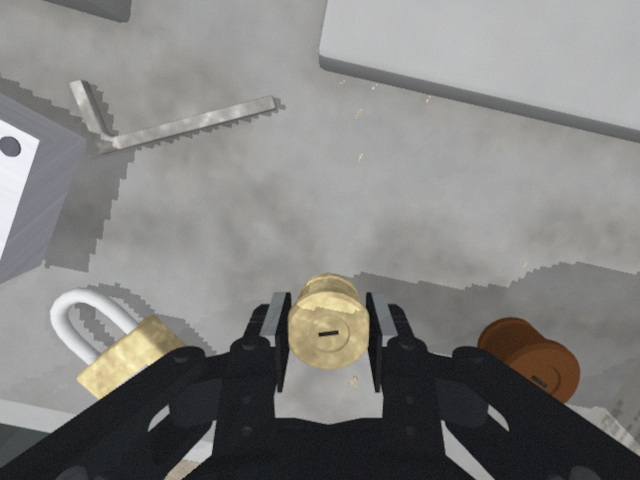

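```bash
python3 -m handwheel '[{"linear":[-1,0,0],"turn":0},{"linear":[-2,0,0],"turn":0},{"linear":[-3,0,0],"turn":0},{"linear":[-3,0,0],"turn":0},{"linear":[0,0,0],"turn":0},{"linear":[0,0,0],"turn":0},{"linear":[0,0,0],"turn":0}]'
python3 - <<'E'
from h import *
f=np.load("w1.npz"); W=cloud("wrist",f["d"],{k:f[k] for k in("K","rvec","tvec")})
z=W[...,2]; 
top=(z>.0235)&(z<.029)
n,l=cv2.connectedComponents(top.astype(np.uint8),connectivity=4); k=l[140,75]; print(k)
m=l==(k or np.bincount(l[55:205,45:220].ravel())[1:].argmax()+1)
r=cv2.minAreaRect((W[m][:,:2]*1000).astype(np.float32)); print(r,m.sum())
b=cv2.boxPoints(r)/1000; e=[b[1]-b[0],b[2]-b[1]]; L=max(e,key=np.linalg.norm); L=L/np.linalg.norm(L)*np.sign(L[1])
c=np.array(r[0])/1000; p=c+.018*L; print("yaxis",L,"c",c,"pocket",p)
# direct: holes in the top mask
cs,h=cv2.findContours(m.astype(np.uint8),cv2.RETR_CCOMP,cv2.CHAIN_APPROX_NONE)
for q,hh in zip(cs,h[0]):
  if hh[3]>=0 and len(q)>25:
    w=W[q[:,0,1],q[:,0,0]][:,:2]*1000; w=w[~np.isnan(w).any(1)].astype(np.float32); print(cv2.minEnclosingCircle(w),len(w))
t,R,s=tool(); print(t,s["wrist_force"],s["gripper_width"],rel([*p,t[2]]))
E
```

```text
time_s: 4.35
tool_pos: [0.4593, -0.2648, 0.1274]
tool_rot: [2.081, 0.274, -2.084]
wrist_force: [0.1, -0.3, -1.4]
gripper_width: 0.0318
63
((486.453125, -96.30418395996094), (101.60244750976562, 64.85285186767578), 75.1636962890625) 8918
yaxis [0.25605857 0.9666613 ] c [ 0.48645312 -0.09630418] pocket [ 0.49106218 -0.07890428]
((479.969970703125, -123.0513916015625), 12.061408996582031) 83
((491.06011962890625, -80.05573272705078), 18.2044734954834) 132
[ 0.4592713  -0.26484657  0.12744312] [ 0.07400953 -0.25758684 -1.35545873] 0.031808493042138786 [ 1.000e-02 -1.715e+01 -7.870e+00]
```

```bash
python3 -m handwheel '[{"linear":[0,-4,-1.8],"turn":0},{"linear":[0,-4,-1.8],"turn":0},{"linear":[0,-4,-1.8],"turn":0},{"linear":[0,-3.5,-1.7],"turn":0},{"linear":[0,-1.6,-0.8],"turn":0},{"linear":[0,0,0],"turn":0},{"linear":[0,0,0],"turn":0},{"linear":[0,0,0],"turn":0},{"linear":[0,0,0],"turn":0}]'
python3 - <<'E'
from h import *
t,R,s=tool(); print(t)
cal=optics.calibration("wrist"); im,d=optics.grab_frame("wrist"); cv2.imwrite("pics/w3.png",im); np.savez("w3.npz",d=d,**cal)
W=cloud("wrist",d,cal)
for r in trace("wrist","lock_cylinder")[:3]:
    m=r["pixels"]; Q=W[m]; zt=np.nanpercentile(Q[:,2],95); q=Q[Q[:,2]>zt-.004]; c=np.nanpercentile(q,[1,99],axis=0); print(round(r["score"],2),r["uv"],m.sum(),"top",zt,c.round(4).tolist(),"tool",rel([*c.mean(0)[:2],zt]),"low",np.nanpercentile(Q[:,2],3))
top=(abs(W[...,2]-.026)<.003).astype(np.uint8)
n,l,st,ce=cv2.connectedComponentsWithStats(top,connectivity=4); k=st[1:,4].argmax()+1; m=(l==k)
r=cv2.minAreaRect((W[m][:,:2]*1000).astype(np.float32)); print(r,m.sum(),np.median(W[...,2][m]))
cs,h=cv2.findContours(m.astype(np.uint8),cv2.RETR_CCOMP,cv2.CHAIN_APPROX_NONE)
for q,hh in zip(cs,h[0]):
  if hh[3]>=0 and len(q)>25:
    w=W[q[:,0,1],q[:,0,0]][:,:2]*1000; print(cv2.minEnclosingCircle(w[~np.isnan(w).any(1)].astype(np.float32)),len(w))
E
```

```text
time_s: 5.25
tool_pos: [0.4919, -0.0809, 0.128]
tool_rot: [2.083, 0.271, -2.084]
wrist_force: [-1.5, -0.0, -1.0]
gripper_width: 0.0318
[ 0.49193733 -0.08086447  0.12798562]
0.83 [328.7, 320.0] 6215 top 0.11940565257316119 [[0.4759, -0.0985, 0.1161], [0.5079, -0.0675, 0.1199]] tool [0.88 0.21 0.08] low 0.09264311980482216
((486.53887939453125, -96.78131866455078), (100.85589599609375, 64.52893829345703), 75.42794036865234) 8726 0.0264314724652428
```

View pics/w3.png

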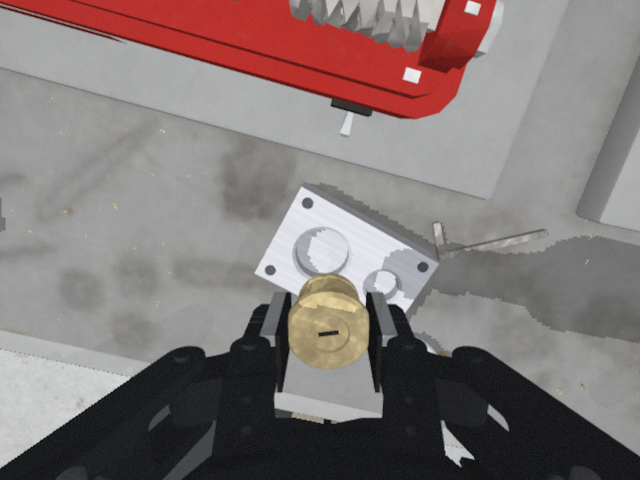

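Run:
```python
from h import *
f=np.load("w3.npz"); W=cloud("wrist",f["d"],{k:f[k] for k in("K","rvec","tvec")}); im=cv2.imread("pics/w3.png")
hsv=cv2.cvtColor(im,cv2.COLOR_BGR2HSV); br=(hsv[...,0]>15)&(hsv[...,0]<35)&(hsv[...,1]>60)
roi=np.zeros_like(br); roi[265:375,280:378]=1
t,R,s=tool()
for lo in(.112,.1135,.115,.117):
  m=br&roi&(W[...,2]>lo)&(W[...,2]<.125); q=((W[m]-t)@R)*1000
  print(lo,m.sum(),cv2.minEnclosingCircle(q[:,1:].astype(np.float32)),np.percentile(q,[1,99],axis=0).round(1).tolist())
v,u=np.nonzero(br&roi); print(u.min(),u.max(),v.min(),v.max())
print("pocket",rel([.4911,-.0796,.0535]))
```

```text
0.112 5320 ((1.970780372619629, 0.8869919776916504), 17.711965560913086) [[8.3, -13.5, -15.4], [14.2, 17.5, 16.3]]
0.1135 5299 ((1.970780372619629, 0.8869919776916504), 17.711965560913086) [[8.3, -13.5, -15.4], [13.8, 17.4, 16.3]]
0.115 5197 ((1.970780372619629, 0.8869919776916504), 17.711965560913086) [[8.3, -13.5, -15.3], [12.5, 17.4, 16.3]]
0.117 4892 ((2.0405731201171875, 0.5533125400543213), 17.622156143188477) [[8.2, -13.5, -14.9], [11.1, 17.4, 16.3]]
283 375 274 368
pocket [ 7.47 -0.14  0.06]
```

```bash
python3 -m handwheel '[{"linear":[1,-0.3,0],"turn":0},{"linear":[2,0,0],"turn":0},{"linear":[1.9,0,0],"turn":0},{"linear":[1,0,0],"turn":0},{"linear":[0,0,0],"turn":0},{"linear":[0,0,0],"turn":0},{"linear":[0,0,0],"turn":0},{"linear":[0,0,0],"turn":0}]'
python3 - <<'E'
from h import *
t,R,s=tool(); print(t)
cal=optics.calibration("wrist"); im,d=optics.grab_frame("wrist"); np.savez("w4.npz",d=d,im=im,**cal)
W=cloud("wrist",d,cal)
cv2.imwrite("pics/w4.png",cv2.resize(im[200:400,200:460],(780,600),interpolation=cv2.INTER_CUBIC))
hsv=cv2.cvtColor(im,cv2.COLOR_BGR2HSV); br=(hsv[...,0]>15)&(hsv[...,0]<35)&(hsv[...,1]>60)
roi=np.zeros_like(br); roi[265:375,280:378]=1
zt=t[2]-.0086; m=br&roi&(abs(W[...,2]-zt)<.004); q=((W[m]-t)@R)*1000; print("cyl",m.sum(),cv2.minEnclosingCircle(q[:,1:].astype(np.float32)))
top=(abs(W[...,2]-.026)<.004)&~br
n,l,st,ce=cv2.connectedComponentsWithStats(top.astype(np.uint8),connectivity=4); k=st[1:,4].argmax()+1; m=(l==k)
r=cv2.minAreaRect((W[m][:,:2]*1000).astype(np.float32)); print(r,m.sum(),np.median(W[...,2][m]))
print("pocket",rel([.4911,-.0796,.0535]))
E
```

```text
time_s: 6.15
tool_pos: [0.4923, -0.0772, 0.0702]
tool_rot: [2.084, 0.272, -2.08]
wrist_force: [-0.5, -0.2, -1.5]
gripper_width: 0.0316
[ 0.4923086  -0.0771811   0.07016271]
cyl 5166 ((1.7853155136108398, 0.842734158039093), 17.70592498779297)
((486.60540771484375, -96.59593200683594), (100.7622299194336, 64.75385284423828), 75.3556137084961) 10961 0.026423079328752437
pocket [1.66 0.21 0.17]
```

View pics/w4.png

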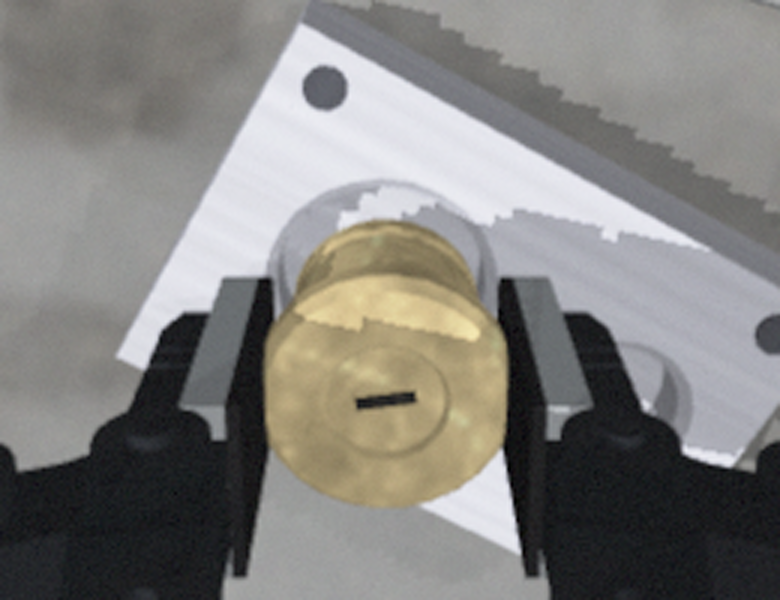

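The crop shows the foot centred in the larger pocket left to right: foot edges at 298 and 478, pocket edges at 272 and 496. It needs about 1 mm along tool +z.

```bash
python3 -m handwheel '[{"linear":[0,0,0.1],"turn":0},{"linear":[0.4,0,0],"turn":0},{"linear":[0.4,0,0],"turn":0},{"linear":[0.4,0,0],"turn":0},{"linear":[0.2,0,0],"turn":0},{"linear":[0,0,0],"turn":0},{"linear":[0,0,0],"turn":0}]'
python3 -m handwheel '[{"linear":[0.1,0,0],"turn":0},{"linear":[0.1,0,0],"turn":0},{"linear":[0,0,0],"turn":0},{"linear":[0,0,0],"turn":0}]'
```

```text
time_s: 6.9
tool_pos: [0.4906, -0.0771, 0.0552]
tool_rot: [2.082, 0.273, -2.082]
wrist_force: [1.0, 1.0, -1.0]
gripper_width: 0.0321
time_s: 7.3
tool_pos: [0.4909, -0.0772, 0.0538]
tool_rot: [2.083, 0.273, -2.081]
wrist_force: [0.2, 0.9, 4.1]
gripper_width: 0.0317
```

It went in freely and met the pocket floor at about 4 N. Releasing and going up.

```bash
python3 -m handwheel '[{"linear":[0,0,0],"turn":0},{"linear":[0,0,0],"turn":0},{"linear":[0,0,0],"turn":0},{"linear":[0,0,0],"turn":0},{"linear":[0,0,0],"turn":0}]' 0.65
python3 -m handwheel '[{"linear":[-1,0,0],"turn":0},{"linear":[-2,0,0],"turn":0},{"linear":[-4,0,0],"turn":0},{"linear":[-4,0,0],"turn":0},{"linear":[-3,0,0],"turn":0},{"linear":[0,0,0],"turn":0},{"linear":[0,0,0],"turn":0},{"linear":[0,0,0],"turn":0}]'
python3 - <<'E'
from h import *
t,R,s=tool(); print(t)
cal=optics.calibration("wrist"); im,d=optics.grab_frame("wrist"); W=cloud("wrist",d,cal)
cv2.imwrite("pics/w5.png",im)
for r in trace("wrist","lock_cylinder")[:2]:
    Q=W[r["pixels"]]; zt=np.nanpercentile(Q[:,2],90); q=Q[Q[:,2]>zt-.003][:,:2]
    print(r["score"],r["uv"],"top z",np.nanpercentile(Q[:,2],[50,80,95]),cv2.minEnclosingCircle((q*1000).astype(np.float32)))
top=(abs(W[...,2]-.026)<.003).astype(np.uint8); print("block z",np.median(W[...,2][top>0]))
# kit from top camera
im=cv2.imread("pics/top0.png"); W=cloud("top",np.load("top0.npy")); z=W[...,2]
m=np.zeros_like(z,bool); m[225:300,185:270]=1
lid=m&(abs(z-.038)<.006)
n,l,st,ce=cv2.connectedComponentsWithStats(lid.astype(np.uint8),connectivity=4);k=st[1:,4].argmax()+1
r=cv2.minAreaRect((W[l==k][:,:2]*1000).astype(np.float32)); print("lid",r)
E
```

```text
time_s: 7.8
tool_pos: [0.4903, -0.0772, 0.0531]
tool_rot: [2.082, 0.273, -2.083]
wrist_force: [0.2, -0.4, -0.3]
gripper_width: 0.0557
time_s: 8.6
tool_pos: [0.4897, -0.0769, 0.1925]
tool_rot: [2.081, 0.274, -2.084]
wrist_force: [-0.5, 0.6, -0.4]
gripper_width: 0.0556
[ 0.48968032 -0.07694703  0.19245409]
0.85 [330.4, 231.5] top z [0.04416291 0.04489395 0.04545852] ((489.8359069824219, -79.95034790039062), 17.482324600219727)
0.74 [617.3, 333.8] top z [0.02954054 0.03092293 0.03172298] ((460.0281677246094, -357.39501953125), 17.673019409179688)
block z 0.02673196102158506
lid ((490.3348083496094, 335.4508972167969), (110.85917663574219, 152.68431091308594), 19.984458923339844)
```

View pics/w5.png

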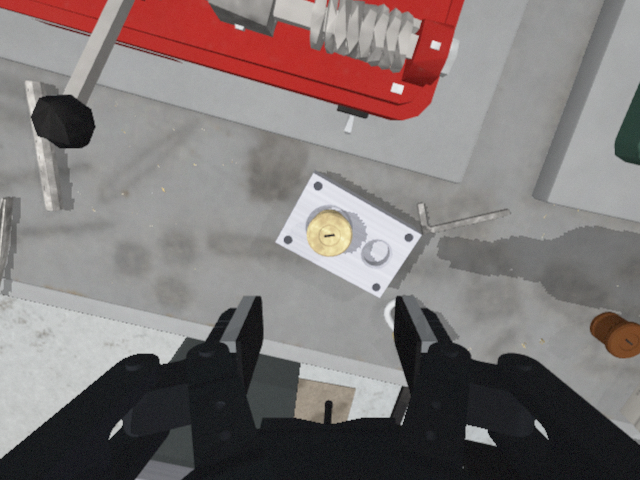

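Seated: the cylinder's top is 17.5–18 mm above the block, and its centre at (330,231) is on the pocket. I'll check the red machine's lever before crossing over to the kit.

Run:
```python
from h import *
W=cloud("top",np.load("top0.npy")); print("knob",W[234:243,317:325].reshape(-1,3)[::8].round(3).tolist())
for x0 in (.4,.45,.5,.55,.6):
  k=(W[...,0]>x0)&(W[...,0]<x0+.05)&(W[...,1]>-.15)&(W[...,1]<.45); print(x0,np.nanmax(W[...,2][k]).round(3))
c=optics.calibration("wrist");R=cv2.Rodrigues(np.array(c["rvec"]))[0]; t,Rt,s=tool(); print("cam in tool cm",Rt.T@(-R.T@np.array(c["tvec"]).ravel()-t)*100)
```

```text
knob [[0.539, 0.072, 0.133], [0.536, 0.072, 0.136], [0.533, 0.072, 0.141], [0.531, 0.072, 0.137], [0.529, 0.073, 0.134], [0.527, 0.073, 0.13], [0.524, 0.073, 0.132], [0.523, 0.073, 0.126], [0.538, 0.075, 0.002]]
0.4 0.05
0.45 0.049
0.5 0.141
0.55 0.122
0.6 0.162
cam in tool cm [-11.79007186   0.16640184  -7.46269899]
```

```bash
python3 -m handwheel '[{"linear":[0,-3.5,1.5],"turn":0},{"linear":[0,-4.4,1.5],"turn":0},{"linear":[0,-4.4,0],"turn":0},{"linear":[0,-4.4,0],"turn":0},{"linear":[0,-4.4,-1],"turn":0},{"linear":[0,-4.4,-1],"turn":0},{"linear":[0,-4.4,-1.2],"turn":0},{"linear":[0,-4.4,-1.2],"turn":2},{"linear":[0,-3.5,-1.2],"turn":2},{"linear":[0,-1.5,0],"turn":1}]' 1
python3 -m handwheel '[{"linear":[0,0,0],"turn":0},{"linear":[0,0,0],"turn":0},{"linear":[0,0,0],"turn":0},{"linear":[0,0,0],"turn":0}]'
python3 - <<'E'
from h import *
t,R,s=tool(); print(t,R[:,1].round(3),s["qpos"].round(2))
cal=optics.calibration("wrist"); im,d=optics.grab_frame("wrist"); np.savez("w6.npz",d=d,im=im,**cal); cv2.imwrite("pics/w6.png",im)
W=cloud("wrist",d,cal); z=W[...,2]
for r in trace("wrist","lid_pull")[:2]:
    m=r["pixels"]&(abs(z-.044)<.008); q=W[m]; rc=cv2.minAreaRect((q[:,:2]*1000).astype(np.float32)); print(r["score"],r["uv"],m.sum(),np.median(q[:,2]),rc)
lid=(abs(z-.038)<.004)
n,l,st,ce=cv2.connectedComponentsWithStats(lid.astype(np.uint8),connectivity=4);k=st[1:,4].argmax()+1
print("lid",st[k],cv2.minAreaRect((W[l==k][:,:2]*1000).astype(np.float32)),np.median(z[l==k]))
E
```

```text
time_s: 9.7
tool_pos: [0.4384, 0.2214, 0.1953]
tool_rot: [2.075, 0.389, -2.11]
wrist_force: [-0.1, -0.3, -0.0]
gripper_width: 0.0852
time_s: 10.1
tool_pos: [0.4377, 0.2203, 0.1963]
tool_rot: [2.077, 0.387, -2.11]
wrist_force: [-0.3, 0.0, 0.1]
gripper_width: 0.0855
[0.43766106 0.22028772 0.19632179] [ 0.289 -0.955 -0.074] [ 0.29  0.23 -0.28  1.06  0.07  3.14]
0.59 [252.1, 203.5] 2478 0.04531497233659165 ((433.0037841796875, 311.2071228027344), (62.585506439208984, 63.824214935302734), 19.557491302490234)
lid [  104    26   220   166 29774] ((492.58477783203125, 332.93438720703125), (109.88542938232422, 151.8624267578125), 19.754850387573242) 0.038415574964261345
```

View pics/w6.png

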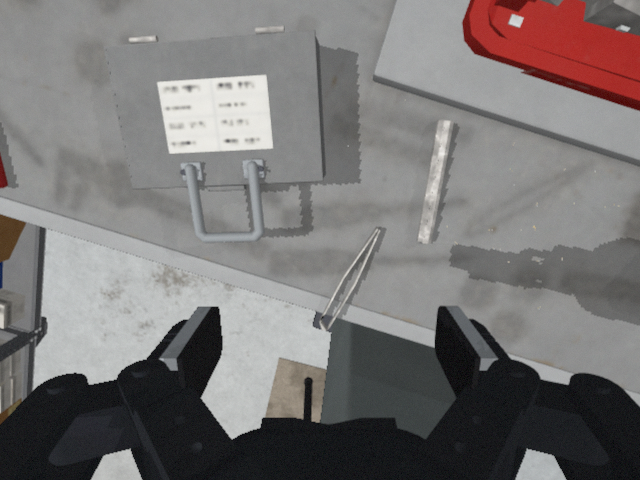

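Joint 6 hit its limit at 3.14, so the move stopped short and the tool tilted slightly. I'll turn the tool the other way for the half-turn-equivalent grasp and check the tilt.

```bash
python3 -c "
from h import *
t,R,s=tool(); print(R.round(3))"
python3 -m handwheel '[{"linear":[0,0,0],"turn":-8},{"linear":[0,0,0],"turn":-8},{"linear":[0,0,0],"turn":-8},{"linear":[0,0,0],"turn":-8},{"linear":[0,0,0],"turn":-8},{"linear":[0,0,0],"turn":0},{"linear":[0,0,0],"turn":0}]'
python3 -c "
from h import *
t,R,s=tool(); print(t,R.round(3),s['qpos'].round(3))"
```

```text
[[-0.026  0.289 -0.957]
 [ 0.07  -0.954 -0.29 ]
 [-0.997 -0.074  0.004]]
time_s: 10.9
tool_pos: [0.438, 0.2207, 0.1964]
tool_rot: [1.653, 0.955, -1.633]
wrist_force: [-0.4, -0.3, -0.4]
gripper_width: 0.0855
[0.43799357 0.22065596 0.19639399] [[-0.026  0.835 -0.55 ]
 [ 0.07  -0.547 -0.834]
 [-0.997 -0.06  -0.044]] [ 0.293  0.233 -0.28   1.063  0.074  2.445]
```

```bash
python3 -m handwheel '[{"linear":[0,0,0],"turn":-8},{"linear":[0,0,0],"turn":-8},{"linear":[0,0,0],"turn":-8},{"linear":[0,0,0],"turn":-8},{"linear":[0,0,0],"turn":-8},{"linear":[0,0,0],"turn":-8},{"linear":[0,0,0],"turn":-8},{"linear":[0,0,0],"turn":-8},{"linear":[0,0,0],"turn":-8},{"linear":[0,0,0],"turn":-8}]'
python3 -m handwheel '[{"linear":[0,0,0],"turn":-8},{"linear":[0,0,0],"turn":-8},{"linear":[0,0,0],"turn":-8},{"linear":[0,0,0],"turn":-8},{"linear":[0,0,0],"turn":-8},{"linear":[0,0,0],"turn":-8},{"linear":[0,0,0],"turn":-8},{"linear":[0,0,0],"turn":-7},{"linear":[0,0,0],"turn":0},{"linear":[0,0,0],"turn":0}]'
python3 - <<'E'
from h import *
t,R,s=tool(); print(t,R.round(3),s["qpos"].round(2))
f=np.load("w6.npz");W=cloud("wrist",f["d"],{k:f[k] for k in("K","rvec","tvec")}); z=W[...,2]
a=np.radians(19.7); kx=np.array([np.cos(a),np.sin(a),0]); ky=np.array([-np.sin(a),np.cos(a),0])
# pull: arms and bar in kit axes
m=np.zeros_like(z,bool); m[193:245,180:275]=1; m&=(abs(z-.044)<.006); q=W[m]
print("pull kx",np.percentile(q@kx,[1,99]),"ky",np.percentile(q@ky,[1,99]),"z",np.median(q[:,2]))
xf=np.percentile(q@kx,1); ymid=np.percentile(q@ky,[1,99]).mean()
g=kx*(xf+.004+.010)+ky*ymid; g[2]=.042; print("grip",g,"from lid",np.array([.49258,.33293,0])-.0835*kx)
print("TCP goal above",rel(g-R[:,0]*(.006)+[0,0,.1]))
E
```

```text
time_s: 11.9
tool_pos: [0.438, 0.2207, 0.1964]
tool_rot: [0.635, 1.54, -0.545]
wrist_force: [-0.3, 0.8, -0.2]
gripper_width: 0.086
time_s: 12.9
tool_pos: [0.438, 0.2207, 0.1964]
tool_rot: [-0.212, 1.567, 0.327]
wrist_force: [0.3, -0.0, 0.6]
gripper_width: 0.0854
[0.43799387 0.22069074 0.19636446] [[-0.026 -0.335  0.942]
 [ 0.07   0.939  0.336]
 [-0.997  0.074 -0.001]] [ 0.29  0.23 -0.28  1.06  0.07 -0.05]
pull kx [0.48190911 0.52078155] ky [0.11925486 0.17384058] z 0.045601682159996645
grip [0.41748328 0.30513897 0.042     ] from lid [0.41396721 0.30478255 0.        ]
TCP goal above [5.46 8.21 0.91]
```

```bash
python3 -m handwheel '[{"linear":[0,4,0.5],"turn":0},{"linear":[0,3.6,0.4],"turn":0},{"linear":[3,0,0],"turn":0},{"linear":[4,0,0],"turn":0},{"linear":[3,0,0],"turn":0},{"linear":[0,0,0],"turn":0},{"linear":[0,0,0],"turn":0},{"linear":[0,0,0],"turn":0}]' 1
python3 - <<'E'
from h import *
t,R,s=tool(); print(t,s["wrist_force"])
cal=optics.calibration("wrist"); im,d=optics.grab_frame("wrist"); cv2.imwrite("pics/w7.png",im)
W=cloud("wrist",d,cal); z=W[...,2]
for r in trace("wrist","lid_pull")[:2]:
    m=r["pixels"]&(abs(z-.044)<.008); q=(W[m]-t)@R*100; print(r["score"],r["uv"],m.sum(),np.percentile(q,[2,98],axis=0).round(2).tolist())
print(rel([.4172,.3065,.045]))
E
```

```text
time_s: 13.7
tool_pos: [0.4196, 0.3026, 0.1041]
tool_rot: [-0.213, 1.563, 0.33]
wrist_force: [0.6, -0.7, 0.0]
gripper_width: 0.0852
[0.41960429 0.30256191 0.10414634] [ 0.5682378  -0.65262621  0.00583273]
0.91 [326.5, 263.8] 4793 [[5.57, -3.01, -1.53], [6.54, 2.91, 4.52]]
[ 5.94  0.01 -0.13]
```

View pics/w7.png

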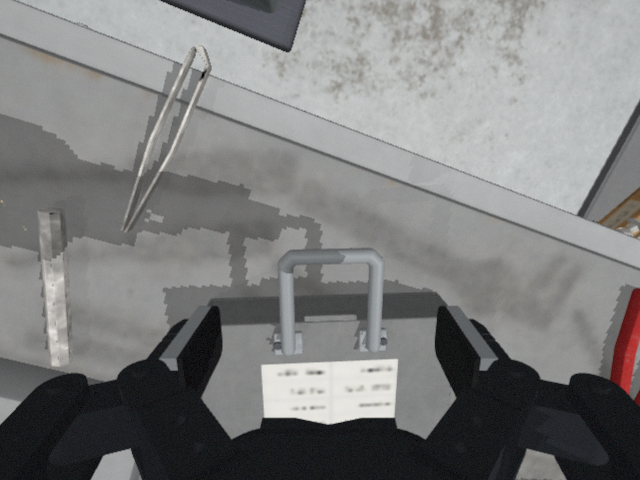

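The wrist view shows the pull centred between the jaws, with its cross bar at row 255 and its arms at columns 289 and 375. Descending, then gripping both arms from outside.

```bash
python3 -m handwheel '[{"linear":[2,0,0],"turn":0},{"linear":[2,0,-0.1],"turn":0},{"linear":[1.4,0,0],"turn":0},{"linear":[0.5,0,0],"turn":0},{"linear":[0,0,0],"turn":0},{"linear":[0,0,0],"turn":0},{"linear":[0,0,0],"turn":0}]' 1
python3 -m handwheel '[{"linear":[0,0,0],"turn":0},{"linear":[0,0,0],"turn":0},{"linear":[0,0,0],"turn":0},{"linear":[0,0,0],"turn":0},{"linear":[0,0,0],"turn":0},{"linear":[0,0,0],"turn":0},{"linear":[0,0,0],"turn":0},{"linear":[0,0,0],"turn":0}]' 0
python3 - <<'E'
from h import *
t,R,s=tool(); print(t,s["wrist_force"],s["gripper_width"])
# arc in 60 deg: rigid point on lid at TCP-equivalent pivot: pull_grip circle
kx=R[:,2].copy(); kx[2]=0; kx/=np.linalg.norm(kx)
r=.1328; th0=np.arctan2(.042-.0346,.1326)
p=lambda th: -kx*r*np.cos(th0+th)+np.array([0,0,1])*r*np.sin(th0+th)
prev=0;tot=0
for a in range(5,61,5):
    d=p(np.radians(a))-p(np.radians(a-5)); print(a,(R.T@d*100).round(2))
E
```

```text
time_s: 14.5
tool_pos: [0.4167, 0.3062, 0.0446]
tool_rot: [-0.214, 1.564, 0.331]
wrist_force: [-0.1, -0.3, 0.2]
gripper_width: 0.0854
time_s: 15.3
tool_pos: [0.4156, 0.3073, 0.0447]
tool_rot: [-0.212, 1.566, 0.334]
wrist_force: [-3.3, 1.6, 8.1]
gripper_width: 0.0536
[0.41558948 0.3072903  0.04470307] [-3.3307103   1.55701604  8.11129035] 0.05357591891723988
5 [-1.15  0.09  0.12]
10 [-1.13  0.09  0.22]
15 [-1.11  0.09  0.31]
20 [-1.08  0.08  0.41]
25 [-1.04  0.08  0.5 ]
30 [-0.99  0.08  0.59]
35 [-0.94  0.07  0.68]
40 [-0.88  0.07  0.76]
45 [-0.81  0.06  0.83]
50 [-0.73  0.06  0.9 ]
55 [-0.65  0.05  0.96]
60 [-0.56  0.04  1.01]
```

```bash
python3 -m handwheel '[{"linear":[-0.58,0.05,0.05],"turn":0},{"linear":[-0.57,0.04,0.07],"turn":0},{"linear":[-0.57,0.05,0.1],"turn":0},{"linear":[-0.56,0.04,0.12],"turn":0},{"linear":[-0.56,0.05,0.14],"turn":0},{"linear":[-0.55,0.04,0.17],"turn":0},{"linear":[-0.54,0.04,0.19],"turn":0},{"linear":[-0.54,0.04,0.22],"turn":0},{"linear":[0,0,0],"turn":0},{"linear":[0,0,0],"turn":0}]'
python3 -m handwheel '[{"linear":[-0.52,0.04,0.24],"turn":0},{"linear":[-0.52,0.04,0.26],"turn":0},{"linear":[-0.5,0.04,0.28],"turn":0},{"linear":[-0.49,0.04,0.31],"turn":0},{"linear":[-0.48,0.04,0.33],"turn":0},{"linear":[-0.46,0.03,0.35],"turn":0},{"linear":[-0.45,0.04,0.37],"turn":0},{"linear":[-0.43,0.03,0.39],"turn":0},{"linear":[0,0,0],"turn":0},{"linear":[0,0,0],"turn":0}]'
python3 -c "
from h import *
t,R,s=tool(); d=t-np.array([.41559,.30729,.04470]); print(d,R.T@d*100)"
```

```text
time_s: 16.3
tool_pos: [0.4248, 0.3105, 0.0882]
tool_rot: [-0.213, 1.568, 0.333]
wrist_force: [-0.9, 4.8, -3.5]
gripper_width: 0.0534
time_s: 17.3
tool_pos: [0.4474, 0.3183, 0.1263]
tool_rot: [-0.214, 1.57, 0.331]
wrist_force: [-3.7, 3.9, -2.2]
gripper_width: 0.0537
[0.03183725 0.01096943 0.08158607] [-8.15406272  0.56669786  3.33052122]
```

```bash
python3 -m handwheel '[{"linear":[-0.41,0.03,0.41],"turn":0},{"linear":[-0.4,0.03,0.42],"turn":0},{"linear":[-0.37,0.03,0.44],"turn":0},{"linear":[-0.36,0.03,0.46],"turn":0},{"linear":[-0.33,0.03,0.47],"turn":0},{"linear":[-0.32,0.02,0.49],"turn":0},{"linear":[-0.29,0.02,0.5],"turn":0},{"linear":[-0.27,0.02,0.51],"turn":0},{"linear":[0,0,0],"turn":0},{"linear":[0,0,0],"turn":0}]'
python3 - <<'E'
from h import *
t,R,s=tool(); d=t-np.array([.41559,.30729,.04470]); print(d,s["wrist_force"],s["moment"])
h=np.hypot(d[0],d[1]); c0=.1326; print("angle est",np.degrees(np.arctan2(d[2]+.0074,c0-h))-3.19)
cal=optics.calibration("wrist"); im,dd=optics.grab_frame("wrist"); cv2.imwrite("pics/w8.png",im)
ims,ds=optics.grab_frame("scene"); cv2.imwrite("pics/s8.png",cv2.resize(ims[180:380,150:417],(800,600)))
kx=R[:,2].copy(); kx[2]=0; kx/=np.linalg.norm(kx); ky=np.array([-kx[1],kx[0],0])
hinge=np.array([.4172,.3065,0])+kx*.1326; hinge[2]=.0346
for n,W,img in(("wrist",cloud("wrist",dd,cal),im),("scene",cloud("scene",ds),ims)):
    L=W-hinge; a=-(L@kx); y=L@ky; z=L[...,2]; ang=np.degrees(np.arctan2(z,a)); rr=np.hypot(a,z)
    m=(abs(y)<.075)&(rr>.04)&(rr<.098)&(ang>40)&(ang<80); print(n,m.sum(),np.nanpercentile(ang[m],[10,50,90]) if m.sum() else "")
    if m.sum()>50:
        P=np.c_[a[m],z[m]]; c=P.mean(0); _,_,v=np.linalg.svd(P-c,full_matrices=0); v=v[0]*np.sign(v[0][1]); print("plane slope",np.degrees(np.arctan2(v[1],v[0])))
E
```

```text
time_s: 18.3
tool_pos: [0.4852, 0.3313, 0.1538]
tool_rot: [-0.216, 1.565, 0.331]
wrist_force: [2.4, 5.5, -10.5]
gripper_width: 0.0532
[0.06960624 0.02398625 0.10909036] [  2.37500265   5.50914847 -10.53766957] [ 0.55578841 -0.62896445 -0.78797036]
angle est 59.957777787239614
wrist 1582 [57.02359905 57.9904218  59.80852254]
plane slope 56.1909686460738
scene 194 [51.96285155 53.64992573 55.20099347]
plane slope 54.96692038962251
```

View pics/s8.png

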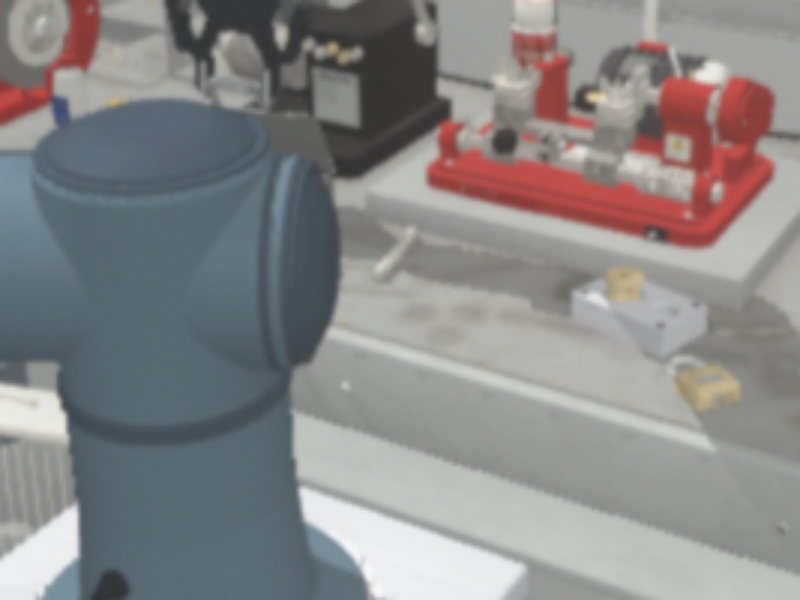

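View pics/w8.png

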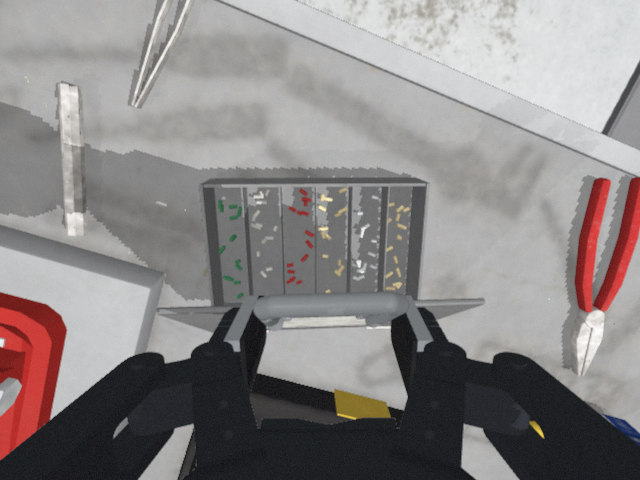

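Run:
```python
from h import *
t,R,s=tool(); print(s["time_s"],s["wrist_force"])
kx=R[:,2].copy(); kx[2]=0; kx/=np.linalg.norm(kx); ky=np.array([-kx[1],kx[0],0])
cal=optics.calibration("wrist"); im,d=optics.grab_frame("wrist"); W=cloud("wrist",d,cal); np.savez("w9.npz",d=d,im=im,**cal)
it,dt=optics.grab_frame("top"); T=cloud("top",dt); np.save("top9.npy",dt); cv2.imwrite("pics/top9.png",it)
hinge=np.array([.4172,.3065,0])+kx*.1326; hinge[2]=.0346
def fit(name,W,lo):
    L=W-hinge; a=-(L@kx);y=L@ky;z=L[...,2]
    m=(abs(y)<.08)&(z>lo)&(z<.13)&(a>-.02)&(a<.12)&~np.isnan(z)
    P=np.c_[a[m],y[m],z[m]]; print(name,len(P)); best=None; rng=np.random.default_rng(0)
    for _ in range(3):
        b=(0,None)
        for i in range(600):
            p=P[rng.choice(len(P),3,False)]; n=np.cross(p[1]-p[0],p[2]-p[0]); l=np.linalg.norm(n)
            if l<1e-7: continue
            n/=l
            if abs(n[1])>.15: continue
            k=abs((P-p[0])@n)<.0015
            if k.sum()>b[0]: b=(k.sum(),k)
        if b[1] is None: break
        Q=P[b[1]]; c=Q.mean(0); n=np.linalg.svd(Q-c,full_matrices=0)[2][2]; n*=np.sign(n[2]) or 1
        print("  in",b[0],"n",n.round(3),"slope",round(np.degrees(np.arctan2(-n[0],n[2])),1),"c",c.round(3),"offset",round(float(n@c),4))
        P=P[~b[1]]
        if len(P)<100: break
fit("wrist",W,.02); fit("top",T,.02)
```

```text
18.4 [  3.56811297   5.78690695 -10.31556307]
wrist 10275
  in 3216 n [-0.827 -0.006  0.562] slope 55.8 c [ 0.053 -0.008  0.082] offset 0.0026
  in 2692 n [-0.26  -0.002  0.966] slope 15.1 c [ 0.074 -0.001  0.124] offset 0.1006
  in 1515 n [-0.959 -0.008  0.284] slope 73.5 c [0.064 0.    0.105] offset -0.0314
top 173
  in 121 n [-0.823 -0.052  0.565] slope 55.5 c [ 0.042 -0.054  0.063] offset 0.0039
```

Two cameras agree that the lid stands at about 55.7°, while the kinematics from the tool travel say 60°. The wrist view shows the lid open, with the cross bar at row 308 between the pads. I'll locate the bar relative to the tool before correcting.

```bash
cat > ang.py <<'E'
from h import *
def run(new=True):
    t,R,s=tool(); kx=R[:,2].copy(); kx[2]=0; kx/=np.linalg.norm(kx); ky=np.array([-kx[1],kx[0],0])
    cal=optics.calibration("wrist"); im,d=optics.grab_frame("wrist"); W=cloud("wrist",d,cal)
    hinge=np.array([.4172,.3065,0])+kx*.1326; hinge[2]=.0346
    L=W-hinge; a=-(L@kx);y=L@ky;z=L[...,2]
    print(s["time_s"],t,"F",s["wrist_force"].round(1),s["gripper_width"])
    # lid plane: side wings beyond the fingers
    m=(abs(y)<.078)&(abs(y)>.05)&(z>.03)&(z<.115)&(a>0)&(a<.1); P=np.c_[a[m],z[m]]
    c=np.median(P,0)
    k=np.ones(len(P),bool)
    for _ in range(8):
        c=P[k].mean(0); v=np.linalg.svd(P[k]-c,full_matrices=0)[2]; k=abs((P-c)@v[1])<.002
    v=v[0]*np.sign(v[0][1]); print("lid slope",np.degrees(np.arctan2(v[1],v[0])).round(2),k.sum(),len(P))
    # bar
    m=np.zeros_like(z,bool); m[270:340,300:360]=1; m&=(z>.09)
    T=(W[m]-t)@R*1000; A=np.c_[a[m],z[m]]
    print("bar pts tool mm",np.percentile(T,[2,50,98],axis=0).round(1).tolist(),"bar ang from hinge",np.degrees(np.arctan2(*np.median(A,0)[::-1])).round(1),"r",np.hypot(*np.median(A,0)).round(4),m.sum())
    return im
if __name__=="__main__": run()
E
python3 ang.py
```

```text
18.5 [0.4851819  0.33130829 0.15381263] F [  2.5   7.1 -10.5] 0.052769642725531966
lid slope 53.69 1709 1736
bar pts tool mm [[-7.5, -11.2, -20.0], [-5.5, -1.3, -17.5], [-1.5, 8.4, -12.8]] bar ang from hinge 58.0 r 0.1469 1389
```

The arms have crept about 8–10 mm in the pads, which explains the lag. They are still firmly clamped, so I'll carry on along the arc and measure.

```bash
python3 -m handwheel '[{"linear":[-0.14,0.01,0.2],"turn":0},{"linear":[-0.14,0.01,0.2],"turn":0},{"linear":[-0.13,0.01,0.21],"turn":0},{"linear":[-0.12,0.01,0.21],"turn":0},{"linear":[0,0,0],"turn":0},{"linear":[0,0,0],"turn":0},{"linear":[0,0,0],"turn":0}]'
cat >> ang.py <<'E'
    t,R,s=tool(); kx=R[:,2].copy(); kx[2]=0; kx/=np.linalg.norm(kx); ky=np.array([-kx[1],kx[0],0])
    hinge=np.array([.4172,.3065,0])+kx*.1326; hinge[2]=.0346
    for n in("wrist","top"):
        cal=optics.calibration(n); im,d=optics.grab_frame(n); W=cloud(n,d,cal); L=W-hinge; a=-(L@kx);y=L@ky;z=L[...,2]
        m=(abs(y)<.08)&(z>.02)&(z<.13)&(a>-.02)&(a<.12); P=np.c_[a[m],y[m],z[m]]; rng=np.random.default_rng(0); b=(0,None)
        for i in range(1000):
            p=P[rng.choice(len(P),3,False)]; q=np.cross(p[1]-p[0],p[2]-p[0]); l=np.linalg.norm(q)
            if l<1e-7 or abs(q[1]/l)>.15: continue
            k=abs((P-p[0])@q/l)<.0015
            if k.sum()>b[0]: b=(k.sum(),k)
        Q=P[b[1]]; q=np.linalg.svd(Q-Q.mean(0),full_matrices=0)[2][2]; q*=np.sign(q[2]); print(n,b[0],"slope",np.degrees(np.arctan2(-q[0],q[2])).round(2),"offset",(q@Q.mean(0)).round(4))
E
python3 ang.py
```

```text
time_s: 19.25
tool_pos: [0.4911, 0.3335, 0.1574]
tool_rot: [-0.215, 1.57, 0.33]
wrist_force: [3.3, 6.2, -16.3]
gripper_width: 0.0534  File "ang.py", line 21
    t,R,s=tool(); kx=R[:,2].copy(); kx[2]=0; kx/=np.linalg.norm(kx); ky=np.array([-kx[1],kx[0],0])
IndentationError: unexpected indent
```

```bash
sed -i 's/^if __name__.*$/if 1:\n    run()/' ang.py; python3 ang.py
```

```text
19.25 [0.49105832 0.33348887 0.15738585] F [  3.3   6.2 -16.3] 0.05338096598115695
lid slope 56.79 1453 1467
bar pts tool mm [[-7.9, -11.3, -19.1], [-5.9, -1.6, -16.5], [32.1, 8.4, -3.2]] bar ang from hinge 61.3 r 0.1467 1447
wrist 2894 slope -0.66 offset 0.1294
top 110 slope 58.74 offset 0.0031
```

The tool is pulling outward along the arm at about 16 N. I'll ease inward while adding the last degree.

```bash
python3 -m handwheel '[{"linear":[0.05,0,0.1],"turn":0},{"linear":[0.05,0,0.1],"turn":0},{"linear":[0,0,0.1],"turn":0},{"linear":[0,0,0.1],"turn":0},{"linear":[0,0,0],"turn":0},{"linear":[0,0,0],"turn":0},{"linear":[0,0,0],"turn":0}]'
sed -i 's/abs(q\[1\]\/l)>.15/abs(q[1]\/l)>.15 or abs(q[0]\/l)<.6/; s/(abs(y)<.08)&(z>.02)/(abs(y)<.08)\&(z>.02)\&(n=="top" or True)/' ang.py; python3 ang.py
```

```text
time_s: 20.1
tool_pos: [0.4961, 0.3351, 0.1593]
tool_rot: [-0.215, 1.565, 0.33]
wrist_force: [-2.5, 3.5, -3.5]
gripper_width: 0.0535
20.1 [0.49609087 0.33513423 0.15927244] F [-2.5  3.5 -3.5] 0.0535395340170721
lid slope 58.79 1304 1306
bar pts tool mm [[-8.4, -12.2, -19.8], [-6.2, -1.6, -16.5], [33.5, 8.8, -4.0]] bar ang from hinge 63.5 r 0.1461 1713
wrist 2102 slope 61.58 offset 0.0012
top 101 slope 60.36 offset 0.0042
```

```bash
python3 -m handwheel '[{"linear":[0,0,0],"turn":0},{"linear":[0,0,0],"turn":0},{"linear":[0,0,0],"turn":0},{"linear":[0,0,0],"turn":0},{"linear":[0,0,0],"turn":0},{"linear":[0,0,0],"turn":0},{"linear":[0,0,0],"turn":0},{"linear":[0,0,0],"turn":0},{"linear":[0,0,0],"turn":0},{"linear":[0,0,0],"turn":0}]'
python3 ang.py
python3 - <<'E'
from h import *
im,d=optics.grab_frame("wrist"); cv2.imwrite("pics/w10.png",im[150:450,100:500].repeat(2,0).repeat(2,1))
im,d=optics.grab_frame("scene"); W=cloud("scene",d)
for r in trace("scene","lock_cylinder")[:3]:
    Q=W[r["pixels"]]; print(round(r["score"],2),r["uv"],np.nanmedian(Q,0).round(3),np.nanpercentile(Q[:,2],95).round(3))
E
```

```text
time_s: 21.25
tool_pos: [0.4956, 0.335, 0.1589]
tool_rot: [-0.215, 1.566, 0.33]
wrist_force: [-3.8, -0.7, 2.4]
gripper_width: 0.0535
21.25 [0.49563627 0.33503108 0.15893856] F [-3.8 -0.7  2.4] 0.05348799538960929
lid slope 58.56 1350 1351
bar pts tool mm [[-8.4, -11.5, -20.0], [-6.2, -1.6, -16.9], [33.2, 8.6, -4.2]] bar ang from hinge 63.2 r 0.1463 1674
wrist 2176 slope 61.33 offset 0.0013
top 103 slope 59.83 offset 0.0045
0.61 [461.5, 313.6] [ 0.448 -0.359  0.026] 0.031
0.51 [356.0, 273.2] [ 0.48  -0.082  0.042] 0.045
```

View pics/w10.png

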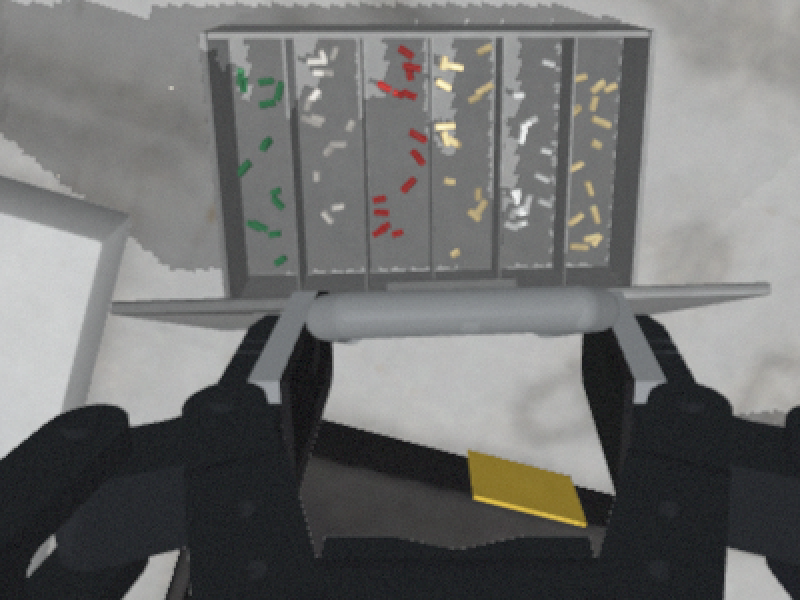

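The picture shows the pull's bar at (465,312), clamped between both pads, with the box open behind it. The lid is steady at about 60°, and the cylinder is still seated with its top at 0.045 m. Handing in.

```bash
python3 -c "
from bench import hand_in
print(hand_in())"
```

```text
the job is handed in; nothing more can be done
None
```

The brass lock cylinder is standing in the larger pocket, released, and the arm is holding the pin kit's lid by its pull at about 60°. I handed in at about 21 s, and `hand_in` gives no verdict.

- **Cylinder:** It met the pocket floor at about 4 N. Its top measured 17.5–18 mm above the block (18 mm is fully home), and the last scene picture showed it unchanged.
- **Lid:** After holding still for 1 s the angle was steady. My readings were 61.3° (wrist camera), 59.8° (top camera), about 60.2° (from the pull's cross bar) and 58.6° (lid edges, a method that had been reading about 2° low).
- **Grip:** The pull's arms slid about 8–10 mm in the pads on the way up. They now sit near the front tip corner of the pads rather than the middle. The gripper's opening (53.5 mm) and the low wrist forces (under 5 N) show it is still held.
- **Problems on the way:**
  - Joint 6 reached its range limit during the move to the kit, which left the tool tilted about 4°. I turned the gripper half round to continue.
  - After the first raise the arm's own travel said 60° while the cameras said about 56°. I trusted the cameras and raised it further.
- **Other things on the bench:** I touched none of them on purpose, and the pictures showed no sign of any being moved, but I did not measure each one again.

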